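# Sort a repair job's parts into the bench trays

## Robot

A 6-joint arm with a two-finger parallel gripper is mounted at the origin on the work surface. World frame = base frame: x ahead of the robot, y to its left, z up, the work surface at z = 0. Lengths are in mm, angles in degrees, forces in N, time in s.
With the tool pointing down it reaches from about 350 to 875 mm from the base axis. Payload 4.2 kg.
Tool frame: the origin (TCP) lies at the centre of the arm's flange, where the gripper is bolted on; the fingertips stand 173 mm ahead of it and the grasp point (between the pads) lies 155 mm ahead of it (robot.grip_point_offset is the distance from the TCP to the grasp point, in mm); z points along the fingers, y is the line along which they close (so a half turn about z gives the same grasp; the last joint's range is limited). The gripper opens to 85 mm and grips with 20 to 120 N. Pads are 22 mm wide; open, the fingers measure 114 mm over their backs; the gripper's body (76 mm by 85 mm) begins 54 mm behind the grasp point. The pads swing forward as they close: fully open they stand 13 mm farther back than shut.
Start: joints at [82.884, 22.042, 0.453, 0, -68.411, -14.817], TCP at [233.416, 579.756, 404.712] pointing down, gripper open.
Joint ranges: [-179.83, 179.83], [-69.29, 118.12], [-61.27, 80.66], [-181.25, 117.63], [-171.15, -9.14], [-177.46, 177.46]. Speed limits (degrees/s): [159.86, 159.86, 180, 180, 180, 180].

## Interface

Orientations are given as [roll, pitch, yaw] about the fixed x, y, z axes, in that order (R = Rz(yaw) Ry(pitch) Rx(roll)).
In Python, from rig import robot gives the robot as it stands.
- The arm moves only by the tool carry_out, never from a script. Its argument "deltas" is text: rows parted by semicolons, each of 5 numbers parted by spaces: the opening, from -1 (shut) to 1 (fully open), then the shift along the tool's x, y, z as a fraction of full scale, then the turn about the tool's z as a fraction of full scale. In form: fingers dx dy dz twist; .... A call has 1 to 8 rows; each row shifts and turns the commanded pose from where the row before left it, along the tool's axes as they then stand; what a row does not reach is not made up. Full scale, the value 1, is 0.5 m for a shift and pi/4 rad for a turn. A row lasts 1/10 s, in which the tool goes at most 50 mm and 8.59 degrees, less where a joint would pass 70% of its speed; a pose out of reach is approached as far as the arm can. A call with a number of a shift or a turn outside -1 to 1 is refused whole. A call with a gripper value outside its range is refused whole. The fingers move at their own pace and stop on an object; "newtons" is the grip in N (left out, the last holds). Time passes only in rows, so rows that do not move let the fingers close. It gives the time, the measured TCP pose, the force, the opening and the grip force at its end, in the units of the state.
- robot.read_state(): the state, without advancing time (a new reading comes with each control period).
- robot.camera(name): name is "side" or "top"; returns a dict with "frame" (384x512x3 uint8, red, green, blue), "vertical_fov" (degrees; the focal length in pixels is half the picture's height over the tangent of half this angle, whatever the lens; pixels are square), "cx", "cy" (the principal point, pixels), "k1" (the pictures are not rectified: a ray, as slopes to the right and down, at radius r is drawn at 1 + k1 r^2 times it, then the intrinsics apply), "xyz" and "orientation" of the camera in the world. Camera axes: x right, y down, z forward; pixel columns grow to the right and rows downward; lengths in mm; the calibration is good to about 2 mm. A picture is of the moment at which its call begins. There is no depth.
- robot.hand_in(): hands the job in; it is judged then, once.
The state is a dict: "time_s": time; "joint_pos": joint angles; "qd": joint speeds; "tau": joint torques, N m; "tcp_pos": TCP position; "orientation": TCP orientation; "ft_force": force on the tool from outside, world axes, zero at the start; "ft_torque": the same for the moment, N m; "grip_width": finger opening in mm; "gripper_force": force on a finger pad.
Only numpy, scipy, OpenCV 4.12 (cv2) and the standard library are available. Lean on these libraries where they do the work, as an engineer would, in place of code of your own. Each camera call takes 0.05 s, during which the arm holds its last target. There are 200 camera calls.

## Task

Clear the mixed parts on the repair bench into their trays: stand both lenses upright as found in the tray with the two square bays, one lens to a bay, lay the two battery packs flat in the tray with the two smaller oblong bays, one pack to a bay, and lay the lens cap flat in the round steel dish. Everything must sit right down on the floor of its bay or dish; which of the two bays is up to you. Set the lenses down without dropping or tipping them, and leave the camera and the rubber blower bulb where they are.

Things in the scene. Friction and masses are not known exactly. Their poses are not given: they have to be found in the camera images.
- prime: Short, wide camera lens standing upright, glass up: black cylinder 62 mm in diameter, 42 mm high, 0.16 to 0.29 kg. Grasp it across the diameter. Origin: centre of its underside, z up, resting on the bench at the start.
- zoom: Tall, slimmer camera lens standing upright, glass up: black cylinder 58 mm in diameter, 88 mm high, 0.25 to 0.45 kg. Grasp it across the diameter. Origin: centre of its underside, z up, resting on the bench at the start.
- battery_a: Grey camera battery pack lying flat with a pale label and brass contacts on top: block 58 mm (its x) by 38 mm (its y) by 22 mm high, 60 to 105 g, turned at most 0.7 rad from world x. Best grasped across its y. Origin: centre of its underside, z up, resting on the bench at the start.
- battery_b: A second battery pack, identical to battery_a. Origin: centre of its underside, z up, resting on the bench at the start.
- cap: Black rear lens cap lying flat: solid disc 56 mm in diameter, 18 mm high, with a grey recess and a thin bar across its top; 20 to 40 g. Origin: centre of its underside, z up, resting on the bench at the start.
- lens_tray: Fixed shallow white tray, two square bays side by side along its y. Outside 98 (x) by 192 mm (y). Grey floor 3 mm above its underside; rim and the divider across its middle 4 mm thick, tops 12 mm above the underside. Each bay 90 (x) by 90 mm (y) inside; bay centres at y = +47 and -47 mm, x = 0. Origin: centre of its underside, on the bench; yaw within 0.15 rad of world axes.
- battery_tray: Fixed shallow white tray, two oblong bays side by side along its y. Outside 88 (x) by 152 mm (y). Grey floor 3 mm above its underside; rim and the divider across its middle 4 mm thick, tops 10 mm above the underside. Each bay 80 (x) by 70 mm (y) inside; bay centres at y = +37 and -37 mm, x = 0. Origin: centre of its underside, on the bench; yaw within 0.15 rad of world axes.
- dish: Fixed round shallow steel dish, 100 mm across outside at the rim, 88 mm across inside at the floor, rim 10 mm above the bench, floor 3 mm above the bench. Origin: centre of its underside, on the bench.
- camera: Bystander, leave alone: black camera body without lens, standing upright at the left end of the bench, 130 mm wide, about 60 mm deep, 101 mm high, loose, 0.62 kg. Origin: centre of its underside.
- blower: Bystander, leave alone: dark rubber blower bulb standing upright among the parts, 49 mm in diameter, 90 mm high with a thin nozzle on top, loose, 90 g. Origin: centre of its underside, z up, resting on the bench at the start.

How it is judged:
By the outcome, as a careful person would: the job done as asked, in the order asked, and still so for the second after the job is handed in, with the robot touching nothing.
It also fails if it takes over 115 s, if anything falls off the work surface, if the arm or the gripper's body presses on something with over 40 N, if the wrist force passes 120 N, or if a joint passes its speed limit or range.

## Working session

There is one attempt and no reset: what is moved stays moved. The work goes in short steps, Python scripts to look and compute and a tool call to move; the robot and the scene stay as the last step left them, time stands still between calls to the robot, and variables do not carry over. Pictures are saved under pics/ and viewed, at most 14 in all, crops included, and the job is handed in when it is done.

Besides the shell and the picture viewer there is one more tool, called after "Emit:" as a command line: name --argument value ..., lists and objects as JSON in quotes. carry_out: Moves the arm, as the interface text tells. Its arguments: {"type":"object","properties":{"deltas":{"type":"string"},"newtons":{"type":"number"}},"required":["deltas"]}

```bash
mkdir -p pics; ls; python3 - <<'E'
from rig import robot
import cv2
for n in("top","side"):
    c=robot.camera(n); cv2.imwrite(f"pics/{n}0.png",c["frame"][:,:,::-1])
    print({k:v for k,v in c.items() if k!="frame"})
s=robot.read_state();print(s)
E
```

```text
pics
{'vertical_fov': 49.355952202979736, 'cx': 257.9263751239393, 'cy': 189.39807980964974, 'k1': -0.15196421901081766, 'xyz': array([ 289.06863243,   96.95919274, 1203.13318665]), 'orientation': array([-169.01354695,    1.39406731,  -90.27120776])}
{'vertical_fov': 46.38840002401574, 'cx': 253.3359466754825, 'cy': 192.42637090016552, 'k1': -0.020544236648971523, 'xyz': array([  95.80526324, -558.78404288,  893.46072887]), 'orientation': array([-1.38168096e+02, -1.04282828e-01, -3.10339416e+01])}
{'time_s': 0.1, 'joint_pos': array([ 8.28858771e+01,  2.20862033e+01,  3.87917797e-01, -2.56550338e-02,
       -6.84133915e+01, -1.48142558e+01]), 'qd': array([-0.02163293, -0.1624009 ,  0.16971813,  0.13727076, -0.02147308,
        0.01513566]), 'tau': array([-1.97244572e-04, -3.93321669e+01,  1.88928616e+01,  4.19786990e+00,
       -2.59820052e-03,  2.73472924e-07]), 'tcp_pos': array([233.32726224, 579.61262208, 403.73349442]), 'orientation': array([ 1.79885938e+02, -5.50990419e-03, -2.19378352e+01]), 'ft_force': array([ 0.3611767 , -0.04223925, -0.66630028]), 'ft_torque': array([ 0.01239616, -0.04622887,  0.03673104]), 'gripper_force': 0.0, 'grip_width': 85.33873085393199}
```

View pics/top0.png

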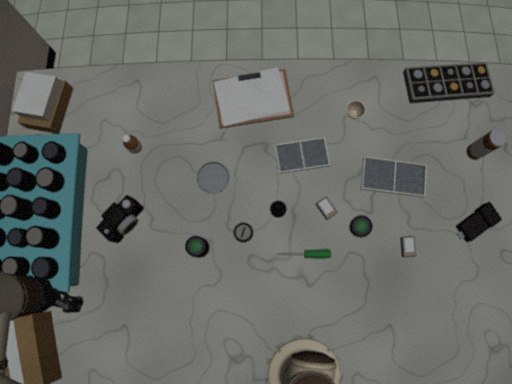

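View pics/side0.png

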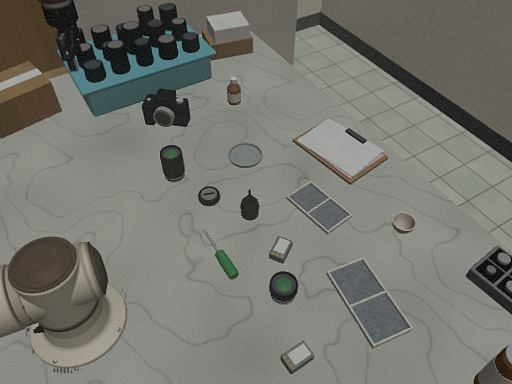

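```bash
cat > h.py <<'E'
import numpy as np, cv2
from scipy.spatial.transform import Rotation as Rn
from rig import robot
def KR(c):
    h=c["frame"].shape[0]; f=h/2/np.tan(np.radians(c["vertical_fov"]/2))
    K=np.array([[f,0,c["cx"]],[0,f,c["cy"]],[0,0,1.]])
    return K,np.array([c["k1"],0,0,0]),Rn.from_euler("xyz",c["orientation"],degrees=True).as_matrix()
def cast(c,px,z):
    K,d,R=KR(c); p=cv2.undistortPoints(np.float64(px).reshape(-1,1,2),K,d)[:,0]
    r=np.c_[p,np.ones(len(p))]@R.T; o=c["xyz"]
    return (o+r*((z-o[2])/r[:,2])[:,None])[:,:2]
def proj(c,P):
    K,d,R=KR(c); P=(np.float64(P).reshape(-1,3)-c["xyz"])@R
    return cv2.projectPoints(P,np.zeros(3),np.zeros(3),K,d)[0][:,0]
E
python3 - <<'E'
from h import *
t=robot.camera("top");s=robot.camera("side")
import pickle;pickle.dump((t,s),open("c0.pkl","wb"))
a=t["frame"][125:275,180:440,::-1]
cv2.imwrite("pics/tc.png",cv2.resize(a,None,fx=3,fy=3,interpolation=cv2.INTER_CUBIC))
b=s["frame"][135:380,155:420,::-1]
cv2.imwrite("pics/sc.png",cv2.resize(b,None,fx=2.4,fy=2.4,interpolation=cv2.INTER_CUBIC))
E
```

```text
(no output)
```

View pics/tc.png

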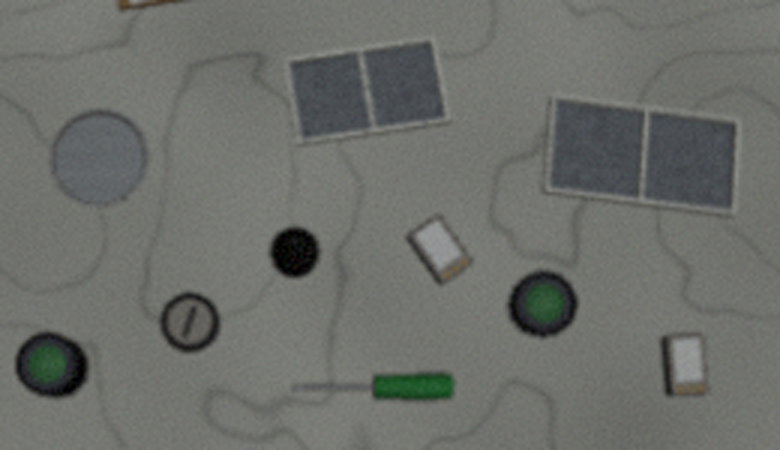

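View pics/sc.png

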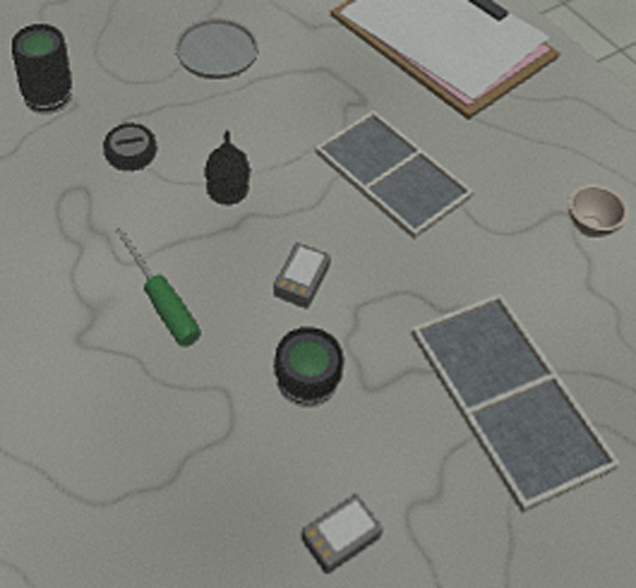

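Objects identified: in the top view the zoom is at (197,246), cap (243,232), blower (278,209), battery (326,208), prime (361,226), battery (408,246), dish (213,177), battery tray (303,154), lens tray (394,177).

```bash
cat > m.py <<'E'
from h import *
import pickle
t,s=pickle.load(open("c0.pkl","rb"))
def blobs(c,m,z,lo,hi,nm):
    m=cv2.morphologyEx(m.astype(np.uint8),cv2.MORPH_OPEN,np.ones((2,2)))
    n,l,st,ce=cv2.connectedComponentsWithStats(m)
    for i in range(1,n):
        if lo<st[i,4]<hi:
            p=cast(c,ce[i],z)[0]
            if not(250<p[0]<800 and -400<p[1]<500): continue
            cs,_=cv2.findContours((l==i).astype(np.uint8),cv2.RETR_EXTERNAL,cv2.CHAIN_APPROX_NONE)
            q=cast(c,cs[0][:,0],z).astype(np.float32)
            r=cv2.minAreaRect(q)
            print(nm,ce[i].round(1),st[i,4],"xy",p.round(1),"rect",np.round(r[0],1),np.round(r[1],1),round(r[2],1))
for nm,c in(("top",t),("side",s)):
    f=cv2.GaussianBlur(c["frame"],(3,3),0).astype(int); R,G,B=f[...,0],f[...,1],f[...,2]
    print("bench",f[200,300] if nm=="top" else f[330,180])
    blobs(c,(B-R>4)&(f.mean(2)>50),3,200,6000,nm+" floor")
    blobs(c,(f.mean(2)<60)|((G-R>12)&(f.mean(2)<75)),20,100,3000,nm+" dark z20")
    blobs(c,(f.min(2)>(130 if nm=="top" else 150)),22,30,700,nm+" label z22")
E
python3 m.py
```

```text
bench [117 118 113]
top floor [315.  154.1] 525 xy [627.6 -45.3] rect [628.2 -45.5] [75.  66.1] 8.4
top floor [290.6 157.7] 525 xy [617.1  27.6] rect [617.6  27.8] [74.1 65.7] 9.1
top floor [379.2 175.6] 766 xy [ 560.5 -234.5] rect [ 561.  -234.8] [84.6 84.1] 83.1
top floor [213.8 178.5] 612 xy [556.2 255.3] rect [556.6 256.3] [81.9 80.3] 0.6
top floor [410.  179.6] 741 xy [ 547.6 -327.8] rect [ 548.3 -328.2] [84.3 83.4] 82.1
top dark z20 [278.8 209.6] 200 xy [459.5  65.3] rect [460.   66.1] [42.9 43.3] 89.5
top dark z20 [361.5 227.1] 371 xy [ 406.8 -169.8] rect [ 407.2 -170. ] [61.2 57.2] 89.1
top dark z20 [197.9 247.3] 392 xy [353.2 295.8] rect [354.2 295.6] [56.7 63.4] 0.1
top dark z20 [318.4 254.3] 218 xy [331.5 -44.3] rect [332.4 -43.4] [73.4 22.4] 89.3
top label z22 [326.6 207.1] 105 xy [465.1 -71.5] rect [465.3 -71.5] [37.2 23.4] 33.0
top label z22 [409.6 245.5] 98 xy [ 351.8 -306.9] rect [ 351.8 -306.5] [20.7 37.5] 86.7
bench [137 140 132]
side floor [309.3 198.7] 452 xy [623.1  28.5] rect [623.8  28.8] [70.1 60.1] 9.1
side floor [329.5 215.8] 525 xy [633.5 -45. ] rect [634.2
[... 191 characters left out ...]
] 82.8
side dark z20 [173.1 164.5] 518 xy [363.  313.8] rect [367.1 322.3] [131.7  59. ] 75.2
side dark z20 [210.  200.9] 126 xy [389.5 142.7] rect [391.5 146.3] [43.1 51.7] 63.3
side dark z20 [250.2 208.5] 338 xy [465.3  67.6] rect [466.1  70.1] [79.3 40.9] 59.0
side dark z20 [226.7 267.6] 162 xy [329.8 -55.3] rect [333.4 -49.8] [22.5 79.9] 0.6
side dark z20 [283.9 289.8] 326 xy [ 410.  -169.6] rect [ 414.9 -164.9] [72.6 59.7] 57.5
side dark z20 [283.8 282.7] 121 xy [ 419.7 -154.7] rect [ 419.3 -155.9] [27.1 36.3] 63.9
side label z22 [282.2 246.4] 121 xy [469.6 -72.6] rect [469.8 -72. ] [35.7 22.5] 34.1
side label z22 [300.  354.8] 220 xy [ 356.4 -307.4] rect [ 356.7 -307.1] [37.  23.6] 2.9
```

Emit:
carry_out --deltas "1 0 0 0 -0.162; 1 0 0 0 -0.162; 1 0 0 0 -0.162; 1 0.03 0.08 0 0; 1 0.03 0.08 0 0; 1 0.03 0.08 0 0; 1 0.03 0.08 0 0; 1 0.03 0.08 0 0" --newtons 40

```text
time_s: 1.0
tcp_pos: [308.4, 377.9, 404.6]
orientation: [180.0, 0.0, -0.0]
ft_force: [0.7, -0.7, 0.4]
grip_width: 85.5
gripper_force: 0.0
```

```bash
python3 - <<'E'
from m import *
for nm,c in(("top",t),("side",s)):
    f=cv2.GaussianBlur(c["frame"],(3,3),0).astype(int)
    b=np.median(f.reshape(-1,3),0)
    pos={"top":dict(zoom=(197,246,17),prime=(361,226,17),cap=(243,232,14),ba=(326,208,14),bb=(408,246,14),dish=(213,177,19)),
     "side":dict(zoom=(173,164,23),prime=(284,287,22),cap=(209,196,16),ba=(281,249,18),bb=(297,356,21),dish=(246,155,21))}[nm]
    for k,(u,v,r) in pos.items():
        w=f[v-r:v+r+1,u-r:u+r+1]
        edge=np.r_[w[0],w[-1],w[:,0],w[:,-1]]; bg=np.median(edge,0)
        m=(np.abs(w-bg).max(2)>(9 if k=="dish" else 22)).astype(np.uint8)
        cs,_=cv2.findContours(m,cv2.RETR_EXTERNAL,cv2.CHAIN_APPROX_SIMPLE)
        q=max(cs,key=cv2.contourArea); q=cv2.convexHull(q)
        M=cv2.moments(q); ce=(M["m10"]/M["m00"]+u-r,M["m01"]/M["m00"]+v-r)
        z=dict(zoom=44,prime=21,cap=9,ba=11,bb=11,dish=6)[k]
        rr=cv2.minAreaRect(cast(c,q[:,0]+[u-r,v-r],z).astype(np.float32))
        print(nm,k,np.round(ce,1),cast(c,ce,z)[0].round(1),np.round(rr[1],0),round(rr[2],1))
E
```

```text
bench [117 118 113]
top floor [315.  154.1] 525 xy [627.6 -45.3] rect [628.2 -45.5] [75.  66.1] 8.4
top floor [290.6 157.7] 525 xy [617.1  27.6] rect [617.6  27.8] [74.1 65.7] 9.1
top floor [379.2 175.6] 766 xy [ 560.5 -234.5] rect [ 561.  -234.8] [84.6 84.1] 83.1
top floor [213.8 178.5] 612 xy [556.2 255.3] rect [556.6 256.3] [81.9 80.3] 0.6
top floor [410.  179.6] 741 xy [ 547.6 -327.8] rect [ 548.3 -328.2] [84.3 83.4] 82.1
top dark z20 [278.8 209.6] 200 xy [459.5  65.3] rect [460.   66.1] [42.9 43.3] 89.5
top dark z20 [361.5 227.1] 371 xy [ 406.8 -169.8] rect [ 407.2 -170. ] [61.2 57.2] 89.1
top dark z20 [197.9 247.3] 392 xy [353.2 295.8] rect [354.2 295.6] [56.7 63.4] 0.1
top dark z20 [318.4 254.3] 218 xy [331.5 -44.3] rect [332.4 -43.4] [73.4 22.4] 89.3
top label z22 [326.6 207.1] 105 xy [465.1 -71.5] rect [465.3 -71.5] [37.2 23.4] 33.0
top label z22 [409.6 245.5] 98 xy [ 351.8 -306.9] rect [ 351.8 -306.5] [20.7 37.5] 86.7
bench [137 140 132]
side floor [309.3 198.7] 452 xy [623.1  28.5] rect [623.8  28.8] [70.1 60.1] 9.1
side floor [329.5 215.8] 525 xy [633.5 -45. ] rect [634.2
[... 821 characters left out ...]
0.  354.8] 220 xy [ 356.4 -307.4] rect [ 356.7 -307.1] [37.  23.6] 2.9
top zoom [196.9 246.2] [355.  294.7] [61. 68.] 0.1
top prime [360.5 226.1] [ 409.7 -167. ] [67. 63.] 89.1
top cap [242.7 232.1] [397.1 169. ] [59. 58.] 26.4
top ba [325.3 210.7] [456.4 -68.9] [67. 36.] 65.1
top bb [405.6 248.8] [ 343.2 -298.2] [58. 42.] 3.5
top dish [212.4 177.3] [559.4 259. ] [100.  98.] 18.3
side zoom [172.2 162.8] [356.2 297. ] [149.  62.] 72.7
side prime [283.1 287.1] [ 411.8 -163.6] [82. 64.] 57.6
side cap [208.7 195.8] [398.6 168.9] [75. 58.] 63.7
side ba [280.3 249.5] [465.5 -71.5] [70. 43.] 33.7
side bb [296.6 357.3] [ 351. -305.] [64. 43.] 2.4
side dish [244.7 154.9] [560.  257.7] [102. 107.] 4.3
```

```bash
sed -i 's/np.ones((2,2))/np.ones((3,3))/' m.py; python3 m.py | grep -E "floor|label"
```

```text
top floor [314.  153.2] 521 xy [630.4 -42.4] rect [631.3 -42.6] [75.1 66.1] 8.4
top floor [289.5 156.7] 523 xy [620.3  30.6] rect [620.7  30.7] [74.2 65.8] 9.1
top floor [378.2 174.6] 762 xy [ 563.5 -231.9] rect [ 563.9 -232.4] [83.7 84.2] 82.7
top floor [212.8 177.6] 608 xy [558.9 258.4] rect [558.1 259.3] [80.8 78.8] 89.5
top floor [409.  178.6] 739 xy [ 550.7 -325. ] rect [ 551.4 -325.7] [83.7 83.5] 82.4
top label z22 [325.6 206. ] 103 xy [468.4 -68.7] rect [468.2 -68.8] [37.2 23.4] 33.0
top label z22 [408.6 244.6] 96 xy [ 354.3 -304. ] rect [ 353.3 -303.6] [20.7 34.8] 86.7
side floor [308.3 197.6] 448 xy [623.2  32.8] rect [623.6  33. ] [70.2 60.3] 9.2
side floor [328.6 214.8] 523 xy [633.4 -41.2] rect [634.  -40.3] [72.4 62.3] 8.6
side floor [356.  282.6] 1153 xy [ 566.3 -231. ] rect [ 566.9 -229.9] [82.6 83. ] 83.0
side floor [379.6 318.3] 1405 xy [ 553.5 -324.9] rect [ 554.1 -323.5] [84.8 83.3] 82.9
side label z22 [281.2 245.4] 121 xy [469.1 -69. ] rect [469.3 -68.4] [35.8 22.5] 34.2
side label z22 [299.  353.7] 214 xy [ 356.  -304.8] rect [ 356.2 -304.4] [37.1 23.7] 2.9
```

Emit:
carry_out --deltas "1 0.032 0.055 0.05 0; 1 0.032 0.055 0.05 0; 1 0.03 0.055 0.05 0; 1 0 0 0 0; 1 0 0 0 0"

```text
time_s: 1.5
tcp_pos: [355.5, 296.7, 329.5]
orientation: [180.0, 0.0, -0.1]
ft_force: [-0.2, 0.0, 0.5]
grip_width: 85.5
gripper_force: 0.0
```

Emit:
carry_out --deltas "1 0 0.002 0.06 0; 1 0 0 0.06 0; 1 0 0 0.06 0; 1 0 0 0.045 0; 1 0 0 0 0; 0.2 0 0 0 0; 0.2 0 0 0 0; 0.2 0 0 0 0" --newtons 40

```text
time_s: 2.3
tcp_pos: [355.1, 296.1, 218.8]
orientation: [-180.0, -0.0, -0.0]
ft_force: [-2.0, -2.5, 5.7]
grip_width: 57.2
gripper_force: 41.5
```

Emit:
carry_out --deltas "-0.2 0 0 0 0; -0.2 0 0 0 0; -0.2 0 0 0 0; -0.2 0 0 0 0; -0.2 0 0 0 0"

```text
time_s: 2.8
tcp_pos: [355.1, 296.0, 218.8]
orientation: [-179.9, -0.0, -0.0]
ft_force: [-1.3, -3.6, 5.5]
grip_width: 57.2
gripper_force: 41.5
```

Emit:
carry_out --deltas "-0.2 0 0 -0.03 0; -0.2 0 0 -0.07 0; -0.2 0 0 -0.08 0; -0.2 0 0 -0.07 0; -0.2 0.01 0.03 -0.02 0; -0.2 0.02 0.06 0 0; -0.2 0.027 0.085 0 0; -0.2 0.027 0.085 0 0" --newtons 55

```text
time_s: 3.6
tcp_pos: [396.4, 164.1, 351.7]
orientation: [-180.0, 0.0, -0.0]
ft_force: [1.2, 0.2, -2.8]
grip_width: 57.0
gripper_force: 59.4
```

Emit:
carry_out --deltas "-0.2 0.027 0.085 0 0; -0.2 0.027 0.085 0 0; -0.2 0.027 0.085 0 0; -0.2 0.027 0.085 0 0; -0.2 0.027 0.085 0 0; -0.2 0.027 0.085 0 0; -0.2 0.027 0.085 0 0; -0.2 0.027 0.085 0 0"

```text
time_s: 4.4
tcp_pos: [503.9, -176.3, 351.3]
orientation: [-179.9, 0.1, -0.1]
ft_force: [1.0, 0.0, -3.9]
grip_width: 57.1
gripper_force: 59.4
```

Emit:
carry_out --deltas "-0.2 0.03 0.085 0 0; -0.2 0.03 0.085 0 0; -0.2 0.023 0.075 0 0; -0.2 0.013 0.05 0 0; -0.2 0 0 0 0; -0.2 0 0 0 0"

```text
time_s: 5.0
tcp_pos: [551.5, -322.2, 350.5]
orientation: [-179.9, 0.1, -0.2]
ft_force: [-0.3, 0.2, -3.0]
grip_width: 56.7
gripper_force: 59.5
```

```bash
python3 - <<'E'
from h import *
s=robot.read_state(); print(s["tcp_pos"],s["orientation"])
c=robot.camera("side"); f=c["frame"][100:384,220:512,::-1]
cv2.imwrite("pics/z1.png",cv2.resize(f,None,fx=2,fy=2,interpolation=cv2.INTER_CUBIC))
E
```

```text
[ 551.4704403  -322.24312321  350.48720605] [-1.79893053e+02  1.42430834e-01 -1.84765336e-01]
```

View pics/z1.png

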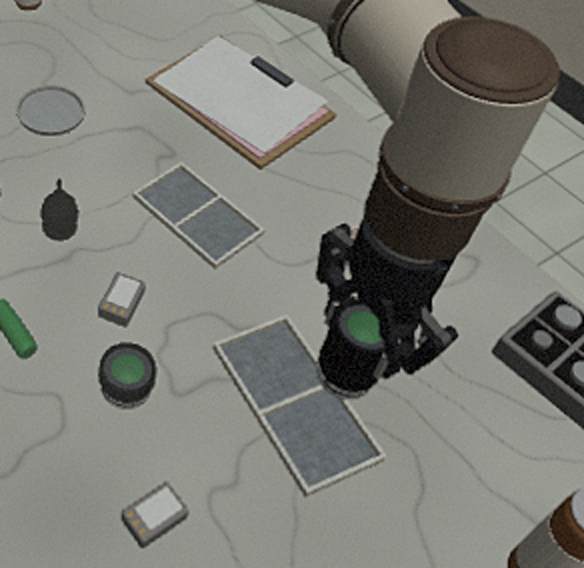

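The zoom is held upright; its bottom is at about (355,375) in the crop, above the bay by parallax as expected. Lowering it.

Emit:
carry_out --deltas "-0.2 0 0.005 0.06 0; -0.2 0 0 0.06 0; -0.2 0 0 0.06 0; -0.2 0 0 0.045 0; -0.2 0 0 0.02 0; -0.2 0 0 0.006 0; -0.2 0 0 0 0; -0.2 0 0 0 0"

```text
time_s: 5.85
tcp_pos: [553.0, -324.1, 228.4]
orientation: [179.9, -0.2, -0.0]
ft_force: [0.5, -0.7, -3.7]
grip_width: 56.6
gripper_force: 59.5
```

Emit:
carry_out --deltas "-0.2 0 0 0.004 0; -0.2 0 0 0.004 0; -0.2 0 0 0.002 0; -0.2 0 0 0.001 0; -0.2 0 0 0 0"

```text
time_s: 6.35
tcp_pos: [552.5, -324.1, 222.0]
orientation: [180.0, -0.0, -0.0]
ft_force: [-1.3, 0.9, 1.9]
grip_width: 56.7
gripper_force: 60.0
```

Emit:
carry_out --deltas "0.5 0 0 0 0; 0.9 0 0 0 0; 0.9 0 0 0 0; 0.9 0 0 -0.04 0; 0.9 0 0 -0.08 0; 1 0 0 -0.08 0; 1 0 0 -0.06 0; 1 0 0 0 0"

```text
time_s: 7.15
tcp_pos: [553.4, -324.7, 357.3]
orientation: [179.7, -0.6, -0.0]
ft_force: [0.9, -0.9, 1.0]
grip_width: 85.7
gripper_force: 0.0
```

Emit:
carry_out --deltas "1 -0.03 -0.03 0 0; 1 -0.06 -0.065 0 0; 1 -0.06 -0.065 0 0; 1 -0.06 -0.065 0.03 0; 1 -0.05 -0.06 0.06 0; 1 -0.025 -0.034 0.06 0; 1 0 0 0.03 0; 1 0 0 0 0"

```text
time_s: 7.95
tcp_pos: [408.9, -163.9, 259.3]
orientation: [-180.0, 0.3, -0.0]
ft_force: [0.3, -0.3, 0.2]
grip_width: 85.3
gripper_force: 0.0
```

Emit:
carry_out --deltas "1 0.004 0.003 0.06 0; 1 0 0 0.06 0; 1 0 0 0.03 0; 1 0 0 0 0; 0.2 0 0 0 0; -0.2 0 0 0 0; -0.2 0 0 0 0; -0.2 0 0 0 0" --newtons 40

```text
time_s: 8.75
tcp_pos: [412.9, -166.0, 187.7]
orientation: [180.0, -0.2, -0.0]
ft_force: [-0.7, 0.8, 7.2]
grip_width: 60.6
gripper_force: 44.0
```

Emit:
carry_out --deltas "-0.2 0 0 0 0; -0.2 0 0 0 0" --newtons 55

```text
time_s: 8.95
tcp_pos: [412.9, -166.0, 187.8]
orientation: [180.0, -0.2, -0.0]
ft_force: [-1.2, 1.0, 8.2]
grip_width: 60.1
gripper_force: 57.5
```

```bash
python3 - <<'E'
from h import *
s=robot.read_state(); print(s["tcp_pos"],s["grip_width"],s["ft_force"])
c=robot.camera("side"); f=c["frame"][190:340,200:400,::-1]
cv2.imwrite("pics/p1.png",cv2.resize(f,None,fx=3,fy=3,interpolation=cv2.INTER_CUBIC))
E
```

```text
[ 412.85644162 -165.96167042  187.80587331] 60.08112210310777 [-1.24783134  1.02473679  8.18785103]
```

View pics/p1.png

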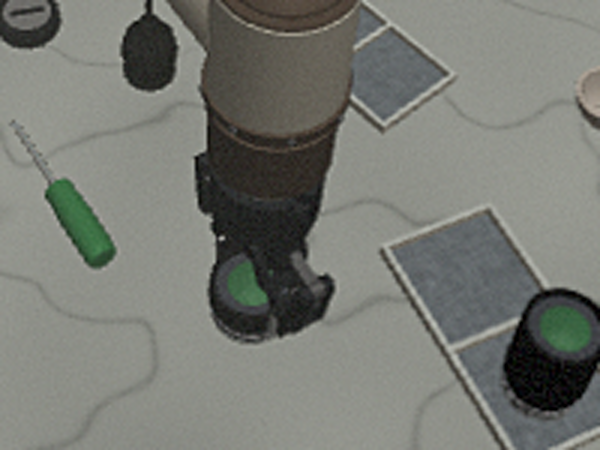

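The prime is gripped upright (crop (245,290)) and the zoom stands in the far lens bay (crop (555,360)).

Emit:
carry_out --deltas "-0.2 0 0 -0.04 0; -0.2 0 0 -0.07 0; -0.2 0.03 0.01 -0.04 0; -0.2 0.07 0.03 0 0; -0.2 0.08 0.035 0 0; -0.2 0.07 0.03 0 0; -0.2 0.04 0.018 0 0; -0.2 0.014 0.004 0 0"

```text
time_s: 9.8
tcp_pos: [565.5, -230.5, 260.7]
orientation: [180.0, -0.0, -0.1]
ft_force: [-0.8, -0.3, -2.2]
grip_width: 60.3
gripper_force: 61.1
```

Emit:
carry_out --deltas "-0.2 0 0 0 0; -0.2 0 0 0 0"

```text
time_s: 10.0
tcp_pos: [562.8, -229.2, 260.8]
orientation: [-180.0, 0.1, -0.1]
ft_force: [0.1, 1.0, -2.6]
grip_width: 60.3
gripper_force: 61.1
```

Emit:
carry_out --deltas "-0.2 0.004 0 0.05 0; -0.2 0 0 0.05 0; -0.2 0 0 0.02 0; -0.2 0 0 0.006 0; -0.2 0 0 0 0; -0.2 0 0 0 0"

```text
time_s: 10.6
tcp_pos: [566.4, -229.6, 199.6]
orientation: [180.0, -0.1, -0.0]
ft_force: [1.0, 0.4, -2.1]
grip_width: 60.1
gripper_force: 61.1
```

Emit:
carry_out --deltas "-0.2 0 0 0.006 0; -0.2 0 0 0.004 0; -0.2 0 0 0.003 0; -0.2 0 0 0.002 0; -0.2 0 0 0 0; -0.2 0 0 0 0"

```text
time_s: 11.2
tcp_pos: [566.0, -229.6, 191.0]
orientation: [180.0, 0.0, -0.1]
ft_force: [-1.8, 0.6, 0.4]
grip_width: 60.1
gripper_force: 61.5
```

Emit:
carry_out --deltas "-0.2 0 0 0.001 0; -0.2 0 0 0 0; 0.4 0 0 0 0; 0.8 0 0 0 0; 0.8 0 0 0 0; 0.8 0 0 -0.03 0; 0.8 0 0 -0.07 0; 1 0 0 -0.07 0"

```text
time_s: 12.0
tcp_pos: [566.2, -229.7, 275.2]
orientation: [180.0, 0.1, -0.0]
ft_force: [0.9, -0.1, 0.1]
grip_width: 85.1
gripper_force: 0.0
```

Emit:
carry_out --deltas "1 -0.02 0 -0.05 0; 1 -0.06 0 -0.02 0; 1 -0.085 0.01 0 0; 1 -0.085 0.03 0 0; 1 -0.085 0.04 0 0; 1 -0.06 0.04 0.05 0; 1 -0.034 0.03 0.07 0; 1 0 0 0.04 0"

```text
time_s: 12.8
tcp_pos: [348.7, -305.2, 228.7]
orientation: [-179.9, 0.1, -0.3]
ft_force: [0.6, -0.5, -0.3]
grip_width: 85.5
gripper_force: 0.0
```

Emit:
carry_out --deltas "1 0 0 0.01 0; 1 0 0 0 0; 1 0 0 0 0"

```text
time_s: 13.1
tcp_pos: [352.6, -304.5, 226.1]
orientation: [179.9, -0.1, 0.0]
ft_force: [-0.4, 0.3, 0.2]
grip_width: 85.2
gripper_force: 0.0
```

Emit:
carry_out --deltas "1 0 0 0.05 0; 1 0 0 0.035 0; 1 0 0 0.011 0; 0.3 0 0 0 0; -0.4 0 0 0 0; -0.6 0 0 0 0; -0.6 0 0 0 0; -0.6 0 0 0 0" --newtons 35

```text
time_s: 13.9
tcp_pos: [351.9, -304.5, 178.5]
orientation: [179.9, -0.1, -0.0]
ft_force: [-0.3, 1.9, 5.2]
grip_width: 37.4
gripper_force: 35.0
```

```bash
python3 - <<'E'
from h import *
c=robot.camera("side"); f=c["frame"][180:384,220:420,::-1]
cv2.imwrite("pics/b1.png",cv2.resize(f,None,fx=2.9,fy=2.9,interpolation=cv2.INTER_CUBIC))
E
```

```text
(no output)
```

View pics/b1.png

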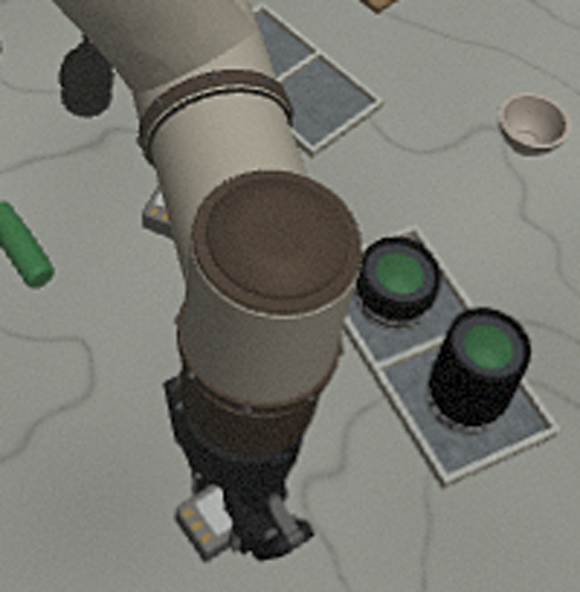

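Both lenses stand in their bays, and battery_b is gripped (crop (205,525)).

Emit:
carry_out --deltas "-0.6 0 0 -0.04 0; -0.6 0 0 -0.07 0; -0.6 0.02 -0.02 -0.07 0; -0.6 0.045 -0.04 -0.02 0; -0.6 0.064 -0.06 0 0; -0.6 0.064 -0.06 0 0; -0.6 0.064 -0.06 0 0; -0.6 0.064 -0.06 0 0"

```text
time_s: 14.75
tcp_pos: [512.9, -153.2, 277.7]
orientation: [-180.0, -0.0, -0.1]
ft_force: [0.4, -0.7, -0.6]
grip_width: 37.4
gripper_force: 35.3
```

Emit:
carry_out --deltas "-0.6 0.064 -0.06 0 0; -0.6 0.064 -0.06 0 0; -0.6 0.055 -0.05 0 0; -0.6 0.035 -0.035 0 0; -0.6 0.02 -0.02 0 0; -0.6 0 0 0 -0.095; -0.6 0 0 0 -0.095; -0.6 0 0 0 0"

```text
time_s: 15.55
tcp_pos: [630.7, -42.5, 277.2]
orientation: [-180.0, 0.0, 8.4]
ft_force: [0.2, -0.3, -0.5]
grip_width: 37.7
gripper_force: 35.2
```

Emit:
carry_out --deltas "-0.6 0 0 0 0"

```text
time_s: 15.65
tcp_pos: [630.8, -42.6, 277.3]
orientation: [-180.0, 0.0, 8.4]
ft_force: [0.2, 0.2, -0.1]
grip_width: 37.2
gripper_force: 35.2
```

Emit:
carry_out --deltas "-0.6 0.003 -0.001 0.06 0; -0.6 0 0 0.07 0; -0.6 0 0 0.04 0; -0.6 0 0 0.01 0; -0.6 0 0 0 0; -0.6 0 0 0 0"

```text
time_s: 16.25
tcp_pos: [633.3, -41.5, 188.7]
orientation: [180.0, -0.1, 8.5]
ft_force: [0.7, 0.4, -0.4]
grip_width: 37.2
gripper_force: 35.2
```

Emit:
carry_out --deltas "-0.6 0 0 0.006 0; -0.6 0 0 0.004 0; -0.6 0 0 0.003 0; -0.6 0 0 0.001 0; -0.6 0 0 0 0; -0.6 0 0 0 0"

```text
time_s: 16.85
tcp_pos: [632.8, -41.4, 181.5]
orientation: [180.0, -0.0, 8.5]
ft_force: [-3.2, -0.0, 5.3]
grip_width: 37.4
gripper_force: 35.7
```

Emit:
carry_out --deltas "0.1 0 0 0 0; 0.15 0 0 0 0; 0.15 0 0 -0.03 0; 0.3 0 0 -0.07 0; 1 0 0 -0.07 0; 1 0 0 -0.03 0; 1 0 0 0 0"

```text
time_s: 17.55
tcp_pos: [633.5, -41.4, 284.6]
orientation: [180.0, -0.4, 8.5]
ft_force: [-0.1, -0.2, 0.8]
grip_width: 85.6
gripper_force: 0.0
```

```bash
python3 - <<'E'
from h import *
s=robot.read_state(); print(s["tcp_pos"],s["grip_width"],s["joint_pos"].round(1))
c=robot.camera("side"); f=c["frame"][130:300,220:420,::-1]
cv2.imwrite("pics/b2.png",cv2.resize(f,None,fx=3,fy=3,interpolation=cv2.INTER_CUBIC))
E
```

```text
[633.49789049 -41.41099341 284.61892253] 85.59076798642838 [ 10.8  28.7  -7.1   0.1 -53.7  87.6]
```

View pics/b2.png

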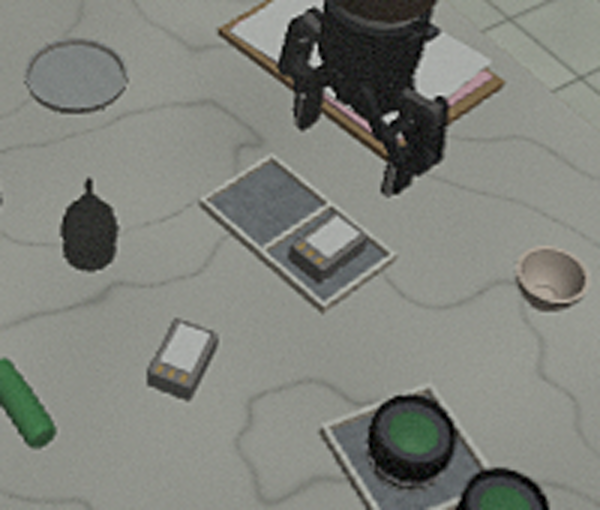

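battery_b lies flat in its bay (crop (330,245)); battery_a is untouched at (182,358), and the lenses are standing.

Emit:
carry_out --deltas "1 -0.04 0.001 0 0; 1 -0.08 0.002 0 0; 1 -0.08 0.002 0 0; 1 -0.08 0.002 0 0; 1 -0.04 0.002 0.03 -0.06; 1 -0.021 0 0.03 -0.16; 1 0 0 0.03 -0.16; 1 0 0 0.02 -0.16"

```text
time_s: 18.4
tcp_pos: [463.5, -71.8, 223.7]
orientation: [-179.9, 0.2, 33.1]
ft_force: [0.6, -0.2, -0.4]
grip_width: 85.4
gripper_force: 0.0
```

Emit:
carry_out --deltas "1 0 0 0 -0.015; 1 0 0 0 0; 1 0 0 0 0"

```text
time_s: 18.7
tcp_pos: [464.9, -71.5, 225.4]
orientation: [180.0, -0.0, 33.4]
ft_force: [-0.0, 0.4, -0.2]
grip_width: 85.4
gripper_force: 0.0
```

Emit:
carry_out --deltas "1 0.001 0 0.05 0; 1 0 0 0.035 0; 1 0 0 0.009 0; 0.3 0 0 0 0; -0.4 0 0 0 0; -0.6 0 0 0 0; -0.6 0 0 0 0; -0.6 0 0 0 0" --newtons 35

```text
time_s: 19.5
tcp_pos: [465.7, -71.2, 179.3]
orientation: [179.9, -0.1, 33.5]
ft_force: [-1.5, -1.2, 5.6]
grip_width: 37.5
gripper_force: 36.3
```

Emit:
carry_out --deltas "-0.6 0 0 -0.04 0; -0.6 0 0 -0.07 0; -0.6 0 0 -0.06 0.139; -0.6 0 0 -0.01 0.139; -0.6 0 0 0 0.139; -0.6 0 0 0 0.139; -0.6 0.03 -0.014 0 0; -0.6 0.06 -0.028 0 0"

```text
time_s: 20.3
tcp_pos: [505.9, -44.2, 268.2]
orientation: [-180.0, 0.1, 8.4]
ft_force: [1.0, -0.2, -1.0]
grip_width: 37.2
gripper_force: 35.6
```

Emit:
carry_out --deltas "-0.6 0.07 -0.033 0 0; -0.6 0.07 -0.033 0 0; -0.6 0.06 -0.028 0 0; -0.6 0.035 -0.016 0 0; -0.6 0.014 -0.005 0 0; -0.6 0 0 0 0; -0.6 0 0 0 0"

```text
time_s: 21.0
tcp_pos: [620.6, 30.9, 267.8]
orientation: [-180.0, 0.1, 8.4]
ft_force: [-0.5, 0.4, -0.9]
grip_width: 37.2
gripper_force: 35.5
```

Emit:
carry_out --deltas "-0.6 0.002 -0.001 0.06 0; -0.6 0 0 0.06 0; -0.6 0 0 0.03 0; -0.6 0 0 0.01 0; -0.6 0 0 0 0; -0.6 0 0 0 0"

```text
time_s: 21.6
tcp_pos: [622.5, 31.7, 189.5]
orientation: [-180.0, -0.1, 8.4]
ft_force: [-0.2, 0.3, -0.9]
grip_width: 36.9
gripper_force: 35.5
```

Emit:
carry_out --deltas "-0.6 0 0 0.006 0; -0.6 0 0 0.004 0; -0.6 0 0 0.003 0; -0.6 0 0 0.001 0; -0.6 0 0 0 0; -0.6 0 0 0 0"

```text
time_s: 22.2
tcp_pos: [622.3, 32.0, 182.3]
orientation: [180.0, -0.0, 8.5]
ft_force: [-2.1, 0.3, 5.1]
grip_width: 37.4
gripper_force: 36.3
```

Emit:
carry_out --deltas "0.1 0 0 0 0; 0.15 0 0 0 0; 0.15 0 0 -0.03 0; 0.3 0 0 -0.07 0; 1 0 0 -0.09 0; 1 -0.02 -0.017 -0.05 0; 1 -0.055 -0.045 0 0; 1 -0.068 -0.057 0 0"

```text
time_s: 23.0
tcp_pos: [542.8, 80.3, 301.9]
orientation: [-180.0, -0.2, 8.3]
ft_force: [-0.3, 1.5, -0.1]
grip_width: 85.2
gripper_force: 0.0
```

Emit:
carry_out --deltas "1 -0.068 -0.057 0 0; 1 -0.068 -0.057 0 0; 1 -0.06 -0.05 0 0; 1 -0.04 -0.035 0 0; 1 -0.024 -0.019 0 0; 1 0 0 0 0; 1 0 0 0 0"

```text
time_s: 23.7
tcp_pos: [398.3, 169.2, 301.4]
orientation: [-180.0, -0.0, 8.5]
ft_force: [-0.8, 0.4, -0.2]
grip_width: 85.5
gripper_force: 0.0
```

```bash
python3 - <<'E'
from h import *
s=robot.read_state(); print(s["tcp_pos"],s["grip_width"])
c=robot.camera("side"); f=c["frame"][90:270,130:370,::-1]
cv2.imwrite("pics/c1.png",cv2.resize(f,None,fx=3,fy=3,interpolation=cv2.INTER_CUBIC))
E
```

```text
[398.31988264 169.1828827  301.39244154] 85.50313738811127
```

View pics/c1.png

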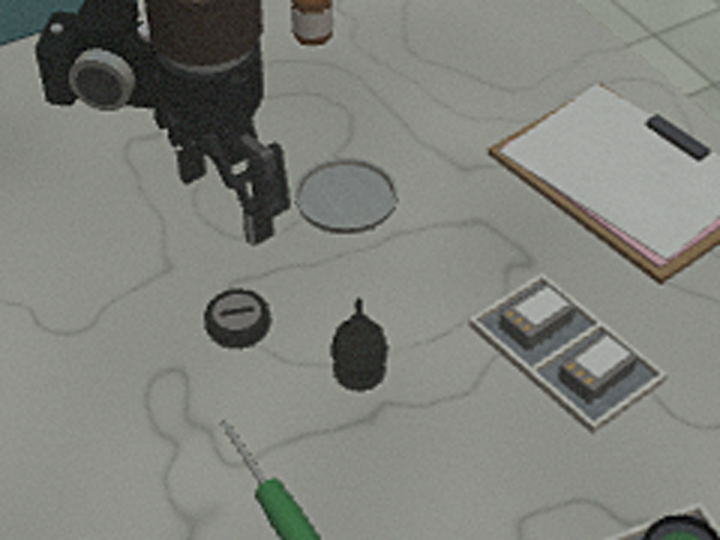

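Both batteries lie in their bays; cap at crop (237,315), blower (358,355), dish (347,195).

Emit:
carry_out --deltas "1 0 0 0.05 0; 1 0 0 0.08 0; 1 0 0 0.07 0; 1 0 0 0.035 0; 1 0 0 0.016 0; 1 0 0 0 0; 1 0 0 0 0"

```text
time_s: 24.45
tcp_pos: [398.9, 169.1, 176.2]
orientation: [-180.0, -0.1, 8.4]
ft_force: [-0.0, -0.7, -0.6]
grip_width: 85.3
gripper_force: 0.0
```

Emit:
carry_out --deltas "0.4 0 0 0 0; 0 0 0 0 0; -0.3 0 0 0 0; -0.3 0 0 0 0; -0.3 0 0 0 0" --newtons 30

```text
time_s: 24.95
tcp_pos: [398.4, 169.2, 177.0]
orientation: [-179.9, -0.1, 8.5]
ft_force: [-1.6, -1.6, 6.3]
grip_width: 55.0
gripper_force: 30.5
```

Emit:
carry_out --deltas "-0.3 0 0 -0.03 0; -0.3 0 0 -0.06 0; -0.3 0.02 -0.007 -0.03 0; -0.3 0.055 -0.021 0 0; -0.3 0.07 -0.026 0 0; -0.3 0.07 -0.026 0 0; -0.3 0.065 -0.024 0 0; -0.3 0.045 -0.016 0 0"

```text
time_s: 25.75
tcp_pos: [551.8, 253.2, 236.3]
orientation: [-180.0, -0.1, 8.5]
ft_force: [-0.1, 0.5, -1.0]
grip_width: 54.5
gripper_force: 32.0
```

Emit:
carry_out --deltas "-0.3 0.02 -0.008 0 0; -0.3 0 0 0 0; -0.3 0 0 0 0"

```text
time_s: 26.05
tcp_pos: [558.4, 257.0, 235.5]
orientation: [180.0, 0.1, 8.4]
ft_force: [0.1, 0.1, -1.0]
grip_width: 54.6
gripper_force: 32.0
```

Descend 49 mm, then ease down to 180.

Emit:
carry_out --deltas "-0.3 0.002 -0.002 0.04 0; -0.3 0 0 0.04 0; -0.3 0 0 0.016 0; -0.3 0 0 0.004 0; -0.3 0 0 0 0; -0.3 0 0 0 0"

```text
time_s: 26.65
tcp_pos: [560.4, 258.9, 186.8]
orientation: [-180.0, -0.1, 8.5]
ft_force: [-1.2, 0.0, -0.3]
grip_width: 54.4
gripper_force: 32.0
```

Emit:
carry_out --deltas "-0.3 0 0 0.006 0; -0.3 0 0 0.004 0; -0.3 0 0 0.002 0; -0.3 0 0 0.001 0; -0.3 0 0 0 0; -0.3 0 0 0 0"

```text
time_s: 27.25
tcp_pos: [560.2, 258.8, 180.1]
orientation: [180.0, -0.0, 8.5]
ft_force: [-1.8, 0.8, 6.3]
grip_width: 54.8
gripper_force: 32.6
```

Emit:
carry_out --deltas "0.4 0 0 0 0; 0.45 0 0 0 0; 0.45 0 0 -0.02 0; 0.45 0 0 -0.05 0; 1 0 0 -0.08 0; 1 0 0 -0.08 0; 1 -0.05 0 -0.05 0; 1 -0.05 0 0 0"

```text
time_s: 28.05
tcp_pos: [511.5, 251.9, 324.2]
orientation: [-179.7, -0.5, 8.4]
ft_force: [-1.0, 0.8, -0.6]
grip_width: 85.5
gripper_force: 0.0
```

Emit:
carry_out --deltas "1 -0.08 0 0 0; 1 -0.08 0 0 0; 1 -0.05 0 0 0; 1 0 0 0 0; 1 0 0 0 0; 1 0 0 0 0"

```text
time_s: 28.65
tcp_pos: [407.7, 236.5, 319.7]
orientation: [-180.0, -0.1, 8.4]
ft_force: [-0.7, 0.4, 0.2]
grip_width: 85.5
gripper_force: 0.0
```

```bash
python3 - <<'E'
from h import *
s=robot.read_state(); print(s["tcp_pos"],s["qd"].round(1))
c=robot.camera("side"); f=c["frame"][80:384,120:440,::-1]
cv2.imwrite("pics/e1.png",cv2.resize(f,None,fx=1.95,fy=1.95,interpolation=cv2.INTER_CUBIC))
c=robot.camera("top"); f=c["frame"][120:280,80:440,::-1]
cv2.imwrite("pics/e2.png",cv2.resize(f,None,fx=2.2,fy=2.2,interpolation=cv2.INTER_CUBIC))
E
```

```text
[407.69545803 236.45423132 319.69904171] [-0.4  0.7  0.1 -0.1 -0.  -0.1]
```

View pics/e1.png

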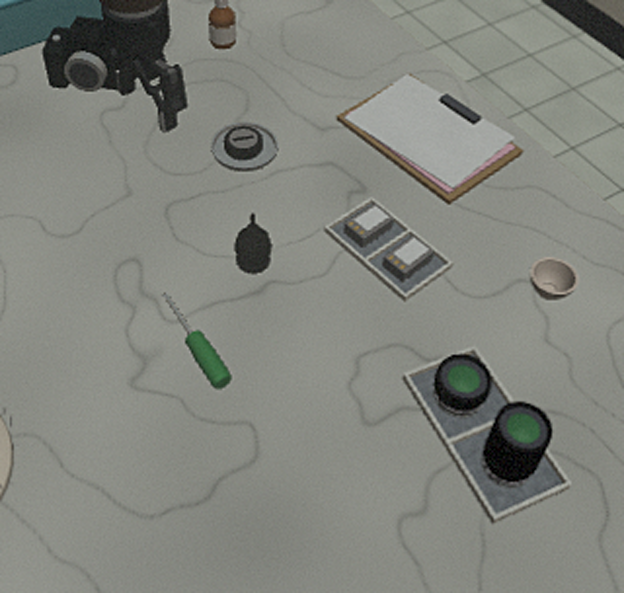

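View pics/e2.png

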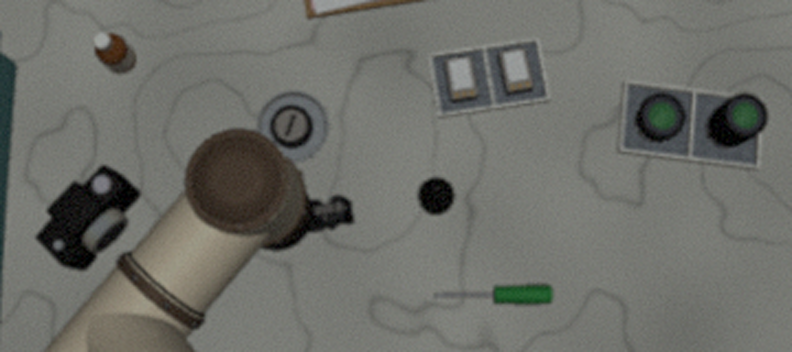

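All five parts are in place (cap in the dish at (243,142), batteries at (369,225) and (408,256), lenses upright at (462,382) and (517,440)). The blower and camera have not moved.

```bash
python3 -c "
from rig import robot
print(robot.hand_in())"
```

```text
the job is handed in; nothing more can be done
None
```

The job is handed in at about 29 s: both lenses stand upright in the square bays, both battery packs lie flat in theirs, the cap is in the dish, and the camera and blower bulb look unmoved in the final pictures.

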